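# Fetch the filter cone from the crowded hook and seat it in the carafe

## Task

Get the coffee carafe ready for brewing: take the wooden stopper out of its mouth and put it in the bowl, then fetch the steel filter cone that hangs at the back of the crowded hook stand and lower it gently into the carafe's funnel mouth until it sits fully home, straight and centred. The skimmers that hang in front of the cone must first come off; hang every one of them by its loop on the empty hook stand's peg and leave it hanging there. Keep the carafe upright, and leave the mugs and the salt shaker where they stand.

Things in the scene. Friction and masses are not known exactly. Their poses are not given: they have to be found in the camera images.
- hook_crowded: Crowded hook stand, fixed: base 124 mm across, 16 mm post, one level peg at the post's top pointing along own -x (towards the robot). Origin: on the worktop under the post's axis, z up. The cone hangs on it about 62 mm from the post's axis, the skimmers in front of it, some 34 mm apart (skimmer_1 foremost, then 2, 3, of those present). Which stand is on the left varies
- hook_spare: Spare hook stand, fixed: base 124 mm across, 16 mm post, one level peg at the post's top pointing along own -x (towards the robot). Origin: on the worktop under the post's axis, z up. It starts empty. Which stand is on the left varies
- crowded_tip (a point): tip end of the crowded peg, on its axis, 225 mm above the worktop and 212 mm from the post's axis; axes as the stand's. The peg is 12 mm thick; its end turns up to 18 mm above the axis 6 to 12 mm beyond this point, so a loop must be lifted 13 mm or more (22 to 27 is easy) to pass over it. A hanging loop's inner apex is 8.5 mm above the peg's axis
- spare_tip (a point): tip end of the spare peg, on its axis, 225 mm above the worktop and 212 mm from the post's axis; axes as the stand's. The peg is 12 mm thick; its end turns up to 18 mm above the axis 6 to 12 mm beyond this point, so a loop must be lifted 13 mm or more (22 to 27 is easy) to pass over it. A hanging loop's inner apex is 8.5 mm above the peg's axis
- filter_cone: Steel coffee filter cone, 160 g: 100 mm across at the rim, 16 mm at the small lower end, 75 mm high, straight taper. Origin: centre of the small lower end, own z up the axis. A flat bar across the rim (along own y) carries the loop it hangs by. Starts rearmost on the crowded peg, hanging upright. Fully seated, its origin is 79 mm above the carafe's
- cone_loop (a point): inner apex of the cone's closed loop, 145 mm above the cone's origin on its axis. The loop is flat steel strap 14 mm wide (along own x), 3 mm thick; 44 mm wide outside along own y, roof-shaped 90 degree top, upright parallel sides 20 to 70 mm below this point. The peg passes through it along own x; it comes off only over the peg's tip
- carafe: white ceramic hourglass carafe, loose, 750 g: 120 mm across near the foot, 48 mm at the waist 100 mm up, and above that a funnel mouth that flares to 104 mm outside, 96 mm inside, at the rim 150 mm up. The inside of the mouth has the taper of the filter cone. Origin: centre of its underside, own z up
- stopper: wooden stopper, 80 g: tapered plug 38 mm across at the bottom and 72 mm at its top 30 to 35 mm up, then a round grip about 31 mm thick up to the top 110 mm above the origin (its upper half stands clear above the carafe's rim). Origin: centre of its underside, own z up. Starts in the carafe's mouth, its origin 97 mm above the carafe's
- bowl: white cereal bowl, loose, 162 mm across the rim, 59 mm high, inner floor 7 mm up and about 80 mm across. Origin: centre of its underside. Whether bowl or carafe stands on the left varies
- mug_green: green and white mug, 92 mm across, 93 mm high, bystander; origin: centre of its underside
- mug_teal: teal and white mug, 78 mm across, 97 mm high, bystander; origin: centre of its underside
- salt_shaker: glass salt shaker with a grey domed cap, 44 mm across, 90 mm high, bystander; origin: centre of its underside
- skimmer_1: Perforated steel skimmer, 90 g (2 or 3 present, alike). Origin: its lowest point, own z up while it hangs. Disc 68 mm across, 4 to 6 mm thick, centred 36 mm above the origin, facing own x; above it a flat closed loop like the cone's (44 mm wide along own y, strap 14 mm wide, upright sides 70 to 120 mm above the origin), inner apex 140 mm above the origin. Starts on the crowded peg
- skimmer_2: Perforated steel skimmer, 90 g (2 or 3 present, alike). Origin: its lowest point, own z up while it hangs. Disc 68 mm across, 4 to 6 mm thick, centred 36 mm above the origin, facing own x; above it a flat closed loop like the cone's (44 mm wide along own y, strap 14 mm wide, upright sides 70 to 120 mm above the origin), inner apex 140 mm above the origin. Starts on the crowded peg
- skimmer_3: Perforated steel skimmer, 90 g (2 or 3 present, alike). Origin: its lowest point, own z up while it hangs. Disc 68 mm across, 4 to 6 mm thick, centred 36 mm above the origin, facing own x; above it a flat closed loop like the cone's (44 mm wide along own y, strap 14 mm wide, upright sides 70 to 120 mm above the origin), inner apex 140 mm above the origin. Starts on the crowded peg
Not all that is in view belongs to the job. Leave any pink look-alike of the skimmer_3 alone.

How it is judged:
By the outcome, as a careful person would: the job done as asked, in the order asked, and still so for the second after the job is handed in, with the robot touching nothing.
Of skimmer_1, skimmer_2, skimmer_3 only 2 to 3 are there at a start; the rules pass over those that are not, and their reading is None.
At some moment in a run one of carafe, bowl may be knocked a few centimetres aside while the robot is not near it.
It also fails if it takes over 192 s, if anything falls off the work surface, if the arm or the gripper's body presses on something with over 40 N, if the wrist force passes 120 N, or if a joint passes its speed limit or range.

## Robot

A 6-joint arm with a two-finger parallel gripper is mounted at the origin on a cart in front of the work surface, level with it; the furniture and walls round the work are solid. World frame = base frame: x ahead of the robot, y to its left, z up, the work surface at z = 0. Lengths are in mm, angles in rad, forces in N, time in s.
With the tool pointing down it reaches from about 400 to 925 mm from the base axis. Payload 12.5 kg.
Tool frame: the origin (TCP) lies midway between the tips of the shut fingers; the grasp point (between the pads) lies 19 mm behind it; z points along the fingers, y is the line along which they close (so a half turn about z gives the same grasp; the last joint's range is limited). The gripper opens to 95 mm and grips with 3 to 60 N. Pads are 20 mm wide; open, the fingers measure 119 mm over their backs; the gripper's body (75 mm by 180 mm) begins 59 mm behind the grasp point.
Start: joints at [-1.258, 0.491, 1.559, -0, 1.092, -0.106], TCP at [254.19, -570.996, 193.361] pointing down, gripper open.
Joint ranges: [-3.1, 3.1], [-0.84, 2.19], [0.05, 2.79], [-1.13, 4.28], [0.06, 2.93], [-2.69, 2.69]. Speed limits (rad/s): [2.22, 2.22, 2.79, 3.14, 3.14, 3.14].

## Interface

Orientations are given as [roll, pitch, yaw] about the fixed x, y, z axes, in that order (R = Rz(yaw) Ry(pitch) Rx(roll)).
In Python, from cell import state, read_camera, camera_info, env gives the robot as it stands.
- The arm moves only by the tool move_arm, never from a script. Its argument "commands" is a list of rows, each a list of 3 entries, a list of its own where there are three numbers: the shift along the world's x, y, z in cm, then the turn, a rotation vector about the world's x, y, z in degrees, then the opening, from 0 (shut) to 1 (fully open). A call has 1 to 10 rows; each row shifts and turns the commanded pose from where the row before left it; what a row does not reach is not made up. A row lasts 1/10 s, in which the tool goes at most 50 mm and 8.59 degrees, less where a joint would pass 70% of its speed; a pose out of reach is approached as far as the arm can. A call with a gripper value outside its range is refused whole. The fingers move at their own pace and stop on an object; the grip force is fixed at half the most. Time passes only in rows, so rows that do not move let the fingers close. It gives the time, the measured TCP pose, the force, the opening and the grip force at its end, in the units of the state.
- state(): the state, without advancing time (a new reading comes with each control period).
- read_camera(name): name is "side" or "top"; returns the picture (480x640x3 uint8, blue, green, red); there is no depth.
- camera_info(name): a dict with "K" (3x3 intrinsics, pixels), "k1" (the pictures are not rectified: a ray, as slopes to the right and down, at radius r is drawn at 1 + k1 r^2 times it, then the intrinsics apply), "cam_to_world" (4x4, takes a point from camera to world coordinates). Camera axes: x right, y down, z forward; pixel columns grow to the right and rows downward; lengths in mm; the calibration is good to about 2 mm. A picture is of the moment at which its call begins. camera_info takes no time and is no camera call.
- env.job_done(): hands the job in; it is judged then, once.
The state is a dict: "t": time; "joints": joint angles; "qvel": joint speeds; "tau": joint torques, N m; "eef_pos": TCP position; "tcp_rot": TCP orientation; "ft_force": force on the tool from outside, world axes, zero at the start; "moment": the same for the moment, N m; "opening": opening from 0.0 (shut) to 1.0 (fully open); "grip_force": force on a finger pad.
Only numpy, scipy, OpenCV 4.12 (cv2) and the standard library are available. Lean on these libraries where they do the work, as an engineer would, in place of code of your own. Each camera call takes 0.05 s, during which the arm holds its last target. There are 200 camera calls.

## Working session

There is one attempt and no reset: what is moved stays moved. The work goes in short steps, Python scripts to look and compute and a tool call to move; the robot and the scene stay as the last step left them, time stands still between calls to the robot, and variables do not carry over. Pictures are saved under pics/ and viewed, at most 14 in all, crops included, and the job is handed in when it is done.

Besides the shell and the picture viewer there is one more tool, called as name([rows], argument=value, ...), one row to a line, values as JSON. move_arm: Moves the arm, as the interface text tells. Its arguments: {"type":"object","properties":{"commands":{"type":"array"}},"required":["commands"]}

```bash
mkdir -p pics; ls; cat > h.py <<'E'
import numpy as np, cv2
from cell import state, read_camera, camera_info, env
def snap(cam,name,crop=None,s=1):
    im=read_camera(cam)
    cv2.imwrite(f'pics/raw_{name}.png',im)
    if crop: x0,y0,x1,y1=crop; im=im[y0:y1,x0:x1]
    if s!=1: im=cv2.resize(im,None,fx=s,fy=s,interpolation=cv2.INTER_CUBIC)
    cv2.imwrite(f'pics/{name}.png',im)
def ray(cam,u,v):
    c=camera_info(cam);K=np.array(c['K']);k=c['k1'];T=np.array(c['cam_to_world'])
    d=np.array([(u-K[0,2])/K[0,0],(v-K[1,2])/K[1,1]]);p=d.copy()
    for _ in range(30): p=d/(1+k*(p@p))
    return T[:3,3],T[:3,:3]@np.array([p[0],p[1],1])
def atz(cam,u,v,z):
    o,d=ray(cam,u,v); return o+d*(z-o[2])/d[2]
def aty(cam,u,v,y):
    o,d=ray(cam,u,v); return o+d*(y-o[1])/d[1]
def atx(cam,u,v,x):
    o,d=ray(cam,u,v); return o+d*(x-o[0])/d[0]
def tri(a,b):
    (o1,d1),(o2,d2)=a,b
    s=np.linalg.lstsq(np.stack([d1,-d2],1),o2-o1,rcond=None)[0]
    p,q=o1+s[0]*d1,o2+s[1]*d2
    return (p+q)/2,np.linalg.norm(p-q)
def proj(cam,P):
    c=camera_info(cam);K=np.array(c['K']);T=np.linalg.inv(np.array(c['cam_to_world']))
    q=T[:3,:3]@np.array(P,float)+T[:3,3];p=q[:2]/q[2];p=p*(1+c['k1']*(p@p))
    return K[:2,:2]@p+K[:2,2]
E
python3 - <<'E'
from h import *
np.set_printoptions(precision=3,suppress=True)
snap('top','top0');snap('side','side0')
for c in('top','side'):print(camera_info(c))
print(state())
E
```

```text
pics
{'K': array([[552.311,   0.   , 314.809],
       [  0.   , 552.311, 233.581],
       [  0.   ,   0.   ,   1.   ]]), 'k1': 0.004493612830953649, 'cam_to_world': array([[   0.057,   -0.974,    0.219,  186.975],
       [  -0.998,   -0.057,    0.006,   58.752],
       [   0.006,   -0.219,   -0.976, 1662.249],
       [   0.   ,    0.   ,    0.   ,    1.   ]])}
{'K': array([[532.62 ,   0.   , 326.217],
       [  0.   , 532.62 , 241.492],
       [  0.   ,   0.   ,   1.   ]]), 'k1': -0.037384959796956385, 'cam_to_world': array([[  -0.209,    0.774,   -0.597, 1408.07 ],
       [   0.978,    0.155,   -0.142,  247.963],
       [  -0.018,   -0.613,   -0.79 , 1333.331],
       [   0.   ,    0.   ,    0.   ,    1.   ]])}
{'t': 0.1, 'joints': array([-1.258,  0.491,  1.559, -0.   ,  1.092, -0.106]), 'qvel': array([-0.001, -0.002, -0.   ,  0.   ,  0.002, -0.   ]), 'tau': array([  0.005, -61.362, -25.861,   0.069,   0.047,  -0.   ]), 'eef_pos': array([ 254.092, -570.75 ,  192.823]), 'tcp_rot': array([-3.141, -0.   ,  0.419]), 'ft_force': array([ 0.336, -0.357, -0.239]), 'moment': array([-0.007,  0.023, -0.023]), 'grip_force': 0.0, 'opening': 0.9998486170951667}
```

View pics/top0.png

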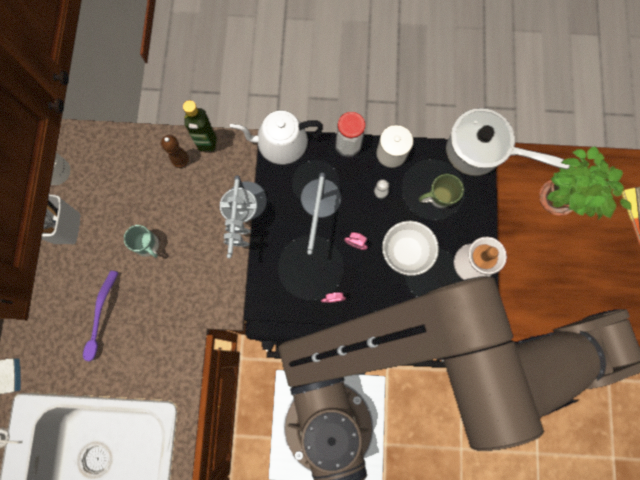

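View pics/side0.png

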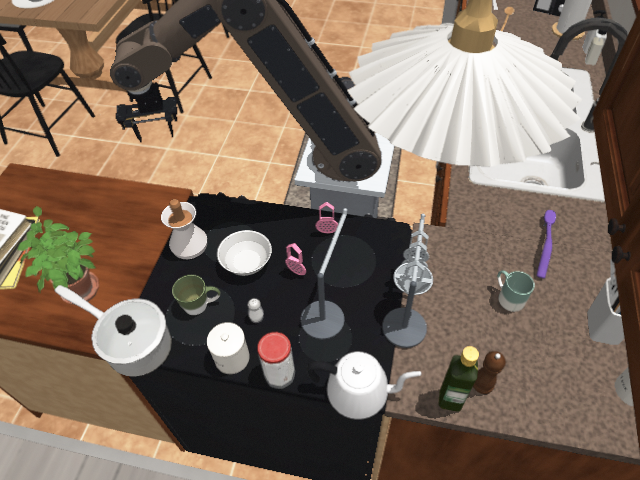

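Top view: crowded stand at (240,205), with its peg running down to about (233,250). Spare stand at (320,197), peg tip about (311,250). Carafe and stopper at (487,255), bowl at (411,247). Two pink look-alikes lie on the hob at (357,240) and (333,297) and are left alone. The skimmers meant are the grey steel ones on the crowded peg; I'll confirm that in a crop.

```bash
python3 - <<'E'
import cv2,numpy as np
t=cv2.imread('pics/raw_top0.png');s=cv2.imread('pics/raw_side0.png')
a=cv2.resize(t[165:275,200:350],(800,587),interpolation=cv2.INTER_CUBIC)
b=cv2.resize(s[195:345,300:500],(800,600),interpolation=cv2.INTER_CUBIC)
cv2.imwrite('pics/c1.png',a);cv2.imwrite('pics/c2.png',b)
c=cv2.resize(t[190:310,370:530],(800,600),interpolation=cv2.INTER_CUBIC)
cv2.imwrite('pics/c3.png',c)
E
```

```text
(no output)
```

View pics/c1.png

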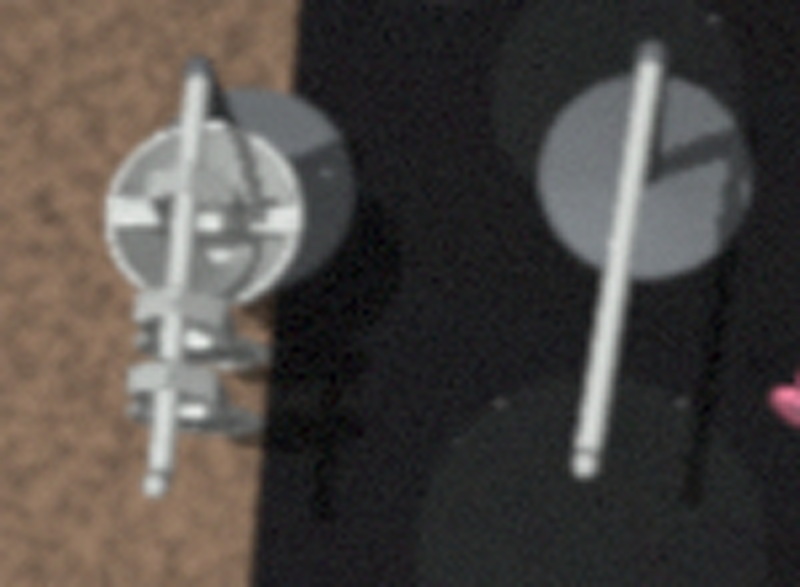

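View pics/c2.png

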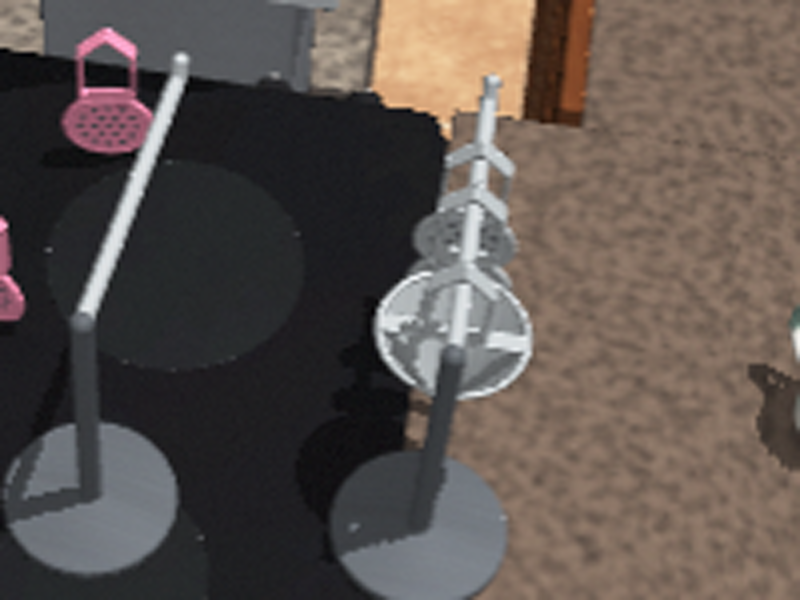

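View pics/c3.png

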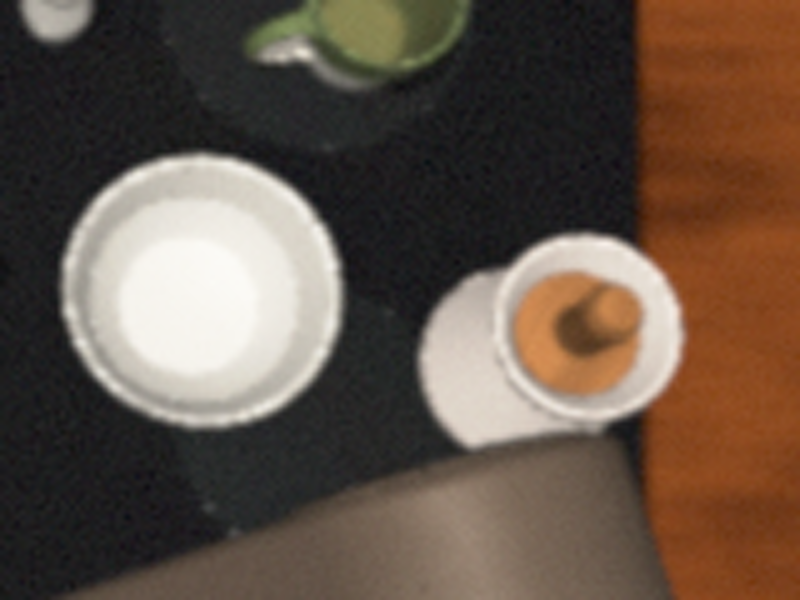

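Crops confirm two grey steel skimmers on the crowded peg, at top-view pixels (233,223) and (232,237), with the cone's rim centre at (238,205). The pink ones lie flat on the hob, so they aren't targets. The stopper's grip top is at (492,252).

```bash
python3 - <<'E'
from h import *
np.set_printoptions(precision=1,suppress=True)
P={'c':[(237.1,177.8),(228.9,255.9),(413.5,283),(423,216)],'s':[(321.9,174.4),(309.5,251.8),(321,274.75),(345.25,210.5)]}
for k,(a,b,c,d) in P.items():
    print(k,'post',atz('top',*a,231),atz('side',*c,231),tri(ray('top',*a),ray('side',*c)))
    print(k,'tip',atz('top',*b,240),atz('side',*d,240),tri(ray('top',*b),ray('side',*d)))
print('cone rim',atz('top',238.1,204.9,225+8.5-145+75-0))
# loops tops (roof ridge, top z~ 225-? ) 
for n,u,v in(('cone',240,206.5),('sk2',233.5,223),('sk1',232,236.5)): print(n,atz('top',u,v,225))
print('side loops',[atz('side',300+u/4,195+v/4,236) for u,v in((487,146),(476,190),(468,265))])
print('stop top',atz('top',492.4,251.6,207),'rim',atz('top',487.8,255.6,150), 'bowl',atz('top',410.6,248,59))
print('side stop',atz('side',175,204,207),'rim',atz('side',179.5,216,150),'bowl',atz('side',244.5,252,59))
print('green',atz('top',447,190,93),'teal',atz('top',140,240,97),'salt',atz('top',382,187,90))
E
```

```text
c post [651.6 287.7 231. ] [659.1 287.7 231. ] (array([654.1, 288.4, 223.7]), np.float64(0.9744437842490002))
c tip [434.2 288.9 240. ] [445.3 288.5 240. ] (array([436. , 289.7, 229.7]), np.float64(1.7411744457582106))
s post [674.9  58.4 231. ] [680.1  58.6 231. ] (array([676.7,  58.1, 225.9]), np.float64(0.6072309151803981))
s tip [457.2  79.3 240. ] [466.7  79.5 240. ] (array([459. ,  78.8, 231.2]), np.float64(1.3442267312765823))
cone rim [594.1 288.7 163.5]
cone [573.2 273.8 225. ]
sk2 [526.6 287.2 225. ]
sk1 [489.5 287.9 225. ]
side loops [array([496.3, 290.8, 236. ]), array([534.4, 287.5, 236. ]), array([595.2, 288.8, 236. ])]
stop top [ 492.6 -410.5  207. ] rim [ 492.4 -415.9  150. ] bowl [ 520.4 -216.2   59. ]
side stop [ 508.2 -408.   207. ] rim [ 504.8 -409.8  150. ] bowl [ 531.4 -213.5   59. ]
green [ 695.2 -315.    93. ] teal [490.7 572.5  97. ] salt [ 694.2 -122.4   90. ]
```

Only two skimmers are present. I'll start with the stopper, aligning yaw to 0 and moving above the carafe.

move_arm([
  [[0, 0, 4], [0, 0, -8], 1],
  [[0, 0, 4], [0, 0, -8], 1],
  [[3.5, 2.3, 0], [0, 0, -8], 1],
  [[3.5, 2.3, 0], [0, 0, 0], 1],
  [[3.5, 2.3, 0], [0, 0, 0], 1],
  [[3.5, 2.3, 0], [0, 0, 0], 1],
  [[3.5, 2.3, 0], [0, 0, 0], 1],
  [[3.5, 2.3, 0], [0, 0, 0], 1],
  [[3.5, 2.3, 0], [0, 0, 0], 1],
  [[0, 0, 0], [0, 0, 0], 1],
])

```text
t: 1.1
eef_pos: [502.4, -407.0, 272.7]
tcp_rot: [-3.141, -0.0, 0.004]
ft_force: [-1.0, 0.6, -0.3]
opening: 0.999
grip_force: 0.0
```

```bash
python3 - <<'E'
from h import *
print(state())
snap('side','s1',(120,150,280,270),5)
E
```

```text
{'t': 1.1, 'joints': array([-7.83282991e-01,  4.60771350e-01,  1.39373288e+00,  8.42368210e-04,
        1.28778803e+00,  7.83245255e-01]), 'qvel': array([-0.06708942, -0.01305808,  0.02683286, -0.02485773, -0.00525594,
       -0.0610489 ]), 'tau': array([ 2.46041246e+00, -6.18659806e+01, -2.96161133e+01,  2.96818139e-01,
        2.63388053e-02,  7.57917557e-01]), 'eef_pos': array([ 502.44944771, -406.99358093,  272.71364558]), 'tcp_rot': array([-3.14052622e+00, -7.93647400e-05,  4.03252822e-03]), 'ft_force': array([-0.98326199,  0.59385527, -0.25810147]), 'moment': array([0.0130682 , 0.03415573, 0.00035759]), 'grip_force': 0.0, 'opening': 0.9991211076619391}
```

View pics/s1.png

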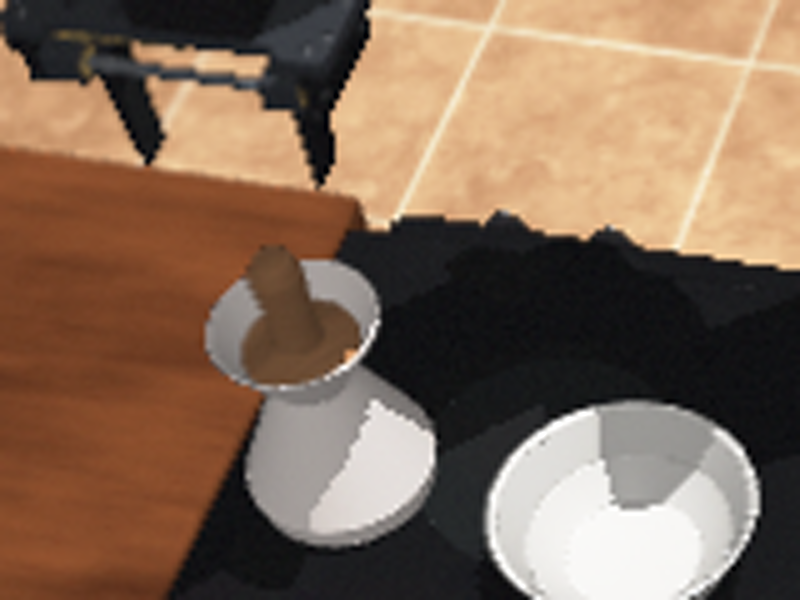

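The side view shows the fingertips at (150,183) and (184,187), the stopper top at (175,201) and the carafe rim centred at (179,215). I'll use the gripper's known pose to check the camera bias.

```bash
python3 - <<'E'
from h import *
np.set_printoptions(precision=1,suppress=True)
print(proj('side',[502.4,-407-47,272.7]),proj('side',[502.4,-407+47,272.7]))
print(atz('side',167,184.9,272.7), 'stop',atz('side',175.3,200.8,207),'rim',atz('side',178.6,214.8,150))
E
```

```text
[154.8 184.4] [186.3 189. ]
[ 497.8 -419.2  272.7] stop [ 496.4 -411.9  207. ] rim [ 501.  -414.2  150. ]
```

move_arm([
  [[-0.5, -0.3, -1.2], [0, 0, 0], 1],
  [[0, 0, -3], [0, 0, 0], 1],
  [[0, 0, -3], [0, 0, 0], 1],
  [[0, 0, -2.5], [0, 0, 0], 0.9],
  [[0, 0, -1.5], [0, 0, 0], 0.8],
  [[0, 0, 0], [0, 0, 0], 0.65],
  [[0, 0, 0], [0, 0, 0], 0.55],
  [[0, 0, 0], [0, 0, 0], 0.5],
  [[0, 0, 0], [0, 0, 0], 0.45],
  [[0, 0, 0], [0, 0, 0], 0.4],
])

```text
t: 2.15
eef_pos: [494.3, -413.2, 162.1]
tcp_rot: [3.141, -0.001, -0.0]
ft_force: [0.0, -0.1, -1.5]
opening: 0.469
grip_force: 0.0
```

```bash
python3 - <<'E'
from h import *
print(state()['opening'],state()['ft_force'])
snap('side','s2',(120,150,240,240),6.6)
E
```

```text
0.46853520499609647 [ 0.03603435 -0.11559577 -1.46336421]
```

View pics/s2.png

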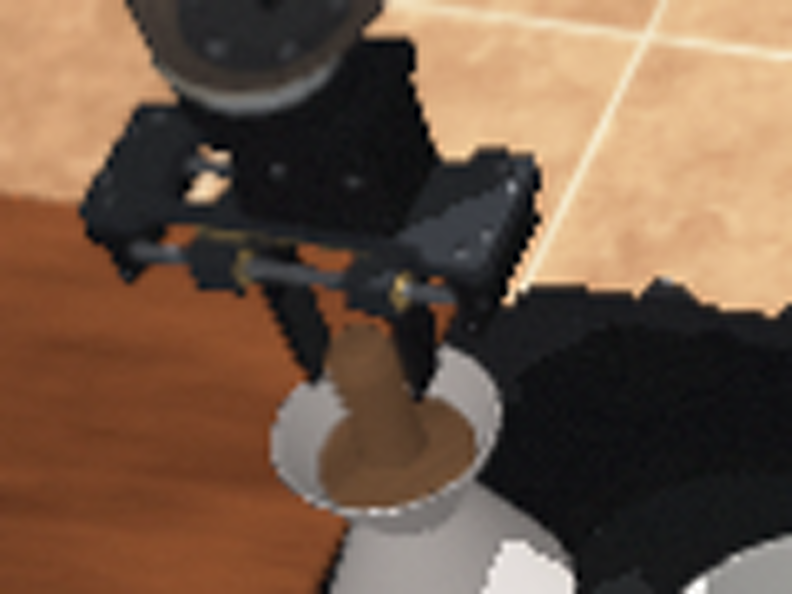

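The stopper grip sits between the fingers and is well centred in y. I'll shift 4 mm forward and close.

move_arm([
  [[0.4, 0, 0], [0, 0, 0], 0.35],
  [[0, 0, 0], [0, 0, 0], 0.3],
  [[0, 0, 0], [0, 0, 0], 0.25],
  [[0, 0, 0], [0, 0, 0], 0.2],
  [[0, 0, 0], [0, 0, 0], 0.1],
  [[0, 0, 0], [0, 0, 0], 0],
  [[0, 0, 0], [0, 0, 0], 0],
])

```text
t: 2.9
eef_pos: [498.2, -413.2, 161.5]
tcp_rot: [3.141, -0.0, -0.0]
ft_force: [-0.5, -2.3, 1.0]
opening: 0.321
grip_force: 29.9
```

move_arm([
  [[0, 0, 1], [0, 0, 0], 0],
  [[0, 0, 2], [0, 0, 0], 0],
  [[0, 0, 3], [0, 0, 0], 0],
  [[0, 0, 3], [0, 0, 0], 0],
  [[0, 0, 2], [0, 0, 0], 0],
  [[0.6, 4, 0], [0, 0, 0], 0],
  [[0.6, 4, 0], [0, 0, 0], 0],
  [[0.6, 4, 0], [0, 0, 0], 0],
  [[0.6, 4, 0], [0, 0, 0], 0],
  [[0.4, 3.8, 0], [0, 0, 0], 0],
])

```text
t: 3.9
eef_pos: [525.9, -212.9, 271.9]
tcp_rot: [-3.141, 0.0, -0.0]
ft_force: [0.2, -0.4, -1.0]
opening: 0.325
grip_force: 29.9
```

```bash
python3 - <<'E'
from h import *
print(state()['eef_pos'],state()['opening'],state()['ft_force'])
snap('side','s3',(120,150,320,300),4)
E
```

```text
[ 525.92188744 -212.89475791  271.86354486] 0.32486984297150684 [ 0.21361203 -0.42038376 -0.99135838]
```

View pics/s3.png

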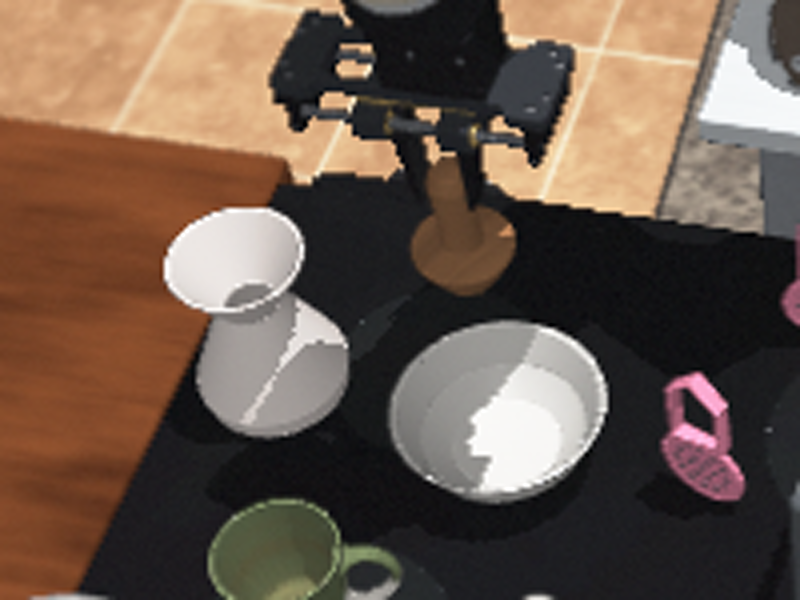

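The stopper is held upright, the carafe is standing, and the bowl is unmoved at (244,253). Lowering the stopper into the bowl.

move_arm([
  [[0, -0.2, -4], [0, 0, 0], 0],
  [[0, 0, -4], [0, 0, 0], 0],
  [[0, 0, -4], [0, 0, 0], 0],
  [[0, 0, -4], [0, 0, 0], 0],
  [[0, 0, -2], [0, 0, 0], 0],
  [[0, 0, -1], [0, 0, 0], 0],
  [[0, 0, -0.5], [0, 0, 0], 0],
  [[0, 0, -0.3], [0, 0, 0], 0],
  [[0, 0, 0], [0, 0, 0], 0],
])

```text
t: 4.85
eef_pos: [526.5, -217.1, 74.1]
tcp_rot: [3.141, -0.001, -0.0]
ft_force: [-0.8, -0.4, -0.3]
opening: 0.32
grip_force: 29.9
```

move_arm([
  [[0, 0, -0.2], [0, 0, 0], 0],
  [[0, 0, 0], [0, 0, 0], 0.45],
  [[0, 0, 0], [0, 0, 0], 0.6],
  [[0, 0, 0], [0, 0, 0], 0.7],
  [[0, 0, 2], [0, 0, 0], 0.7],
  [[0, 0, 4], [0, 0, 0], 0.8],
  [[0, 0, 5], [0, 0, 0], 1],
  [[0, 0, 5], [0, 0, 0], 1],
  [[0, 0, 5], [0, 0, 0], 1],
  [[0, 0, 3], [0, 0, 0], 1],
])

```text
t: 5.85
eef_pos: [526.5, -217.1, 315.6]
tcp_rot: [3.139, -0.004, 0.0]
ft_force: [0.1, 0.0, -0.2]
opening: 0.986
grip_force: 0.0
```

move_arm([
  [[-0.3, 4.2, 0], [0, 0, 0], 1],
  [[-0.3, 4.2, 0], [0, 0, 0], 1],
  [[-0.3, 4.2, 0], [0, 0, 0], 1],
  [[-0.3, 4.2, 0], [0, 0, 0], 1],
  [[-0.3, 4.2, 0], [0, 0, 0], 1],
  [[-0.3, 4.2, 0], [0, 0, 0], 1],
  [[-0.3, 4.2, 0], [0, 0, 0], 1],
  [[-0.3, 4.2, 0], [0, 0, 0], 1],
  [[-0.3, 4.2, 0], [0, 0, 0], 1],
  [[-0.3, 4.2, 0], [0, 0, 0], 1],
])

```text
t: 6.85
eef_pos: [495.6, 204.7, 311.5]
tcp_rot: [3.142, -0.0, -0.0]
ft_force: [0.7, -0.6, 0.5]
opening: 1.001
grip_force: 0.0
```

move_arm([
  [[-0.2, 4.2, 0], [0, 0, 0], 1],
  [[0, 4.2, 0], [0, 0, 0], 1],
  [[0, 0, 0], [0, 0, 0], 1],
  [[0, 0, 0], [0, 0, 0], 1],
])

```text
t: 7.25
eef_pos: [493.8, 287.5, 311.0]
tcp_rot: [3.141, 0.001, 0.002]
ft_force: [-0.1, 0.1, 0.0]
opening: 0.997
grip_force: 0.0
```

```bash
python3 - <<'E'
from h import *
snap('side','s4',(380,150,480,300),4); snap('side','s4b')
a=cv2.imread('pics/raw_s4.png'); t=read_camera('top'); cv2.imwrite('pics/raw_t4.png',t)
im=np.hstack([cv2.resize(a[170:290,360:470],(400,436)),cv2.resize(t[190:300,190:290],(396,436))])
cv2.imwrite('pics/s4.png',im); print(state()['eef_pos'],state()['joints'])
E
```

```text
[494.28646308 285.95846973 311.47360623] [ 4.08938525e-01  3.15621556e-01  1.52182157e+00 -2.35433147e-04
  1.30424822e+00  1.98100686e+00]
```

View pics/s4.png

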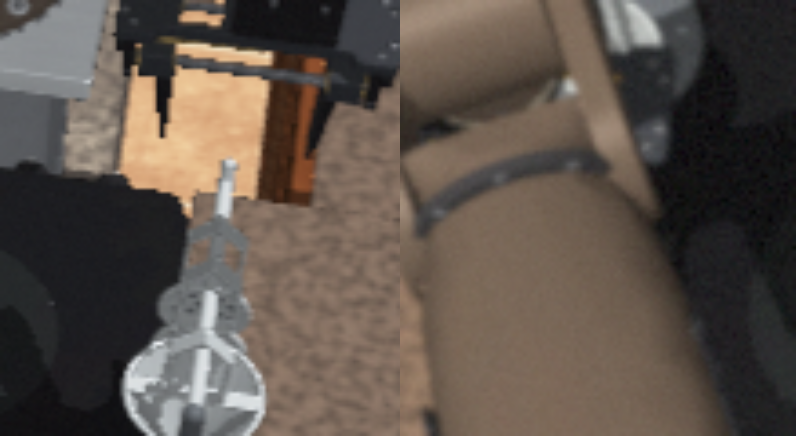

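The side view shows the open fingers straddling the peg line, which is free ahead of them. Descending over skimmer_1's loop and closing.

move_arm([
  [[0, 0.2, -4], [0, 0, 0], 1],
  [[0, 0, -4], [0, 0, 0], 1],
  [[0, 0, -3], [0, 0, 0], 1],
  [[0, 0, -2], [0, 0, 0], 1],
  [[0, 0, -0.8], [0, 0, 0], 0.8],
  [[0, 0, 0], [0, 0, 0], 0.65],
  [[0, 0, 0], [0, 0, 0], 0.55],
  [[0, 0, 0], [0, 0, 0], 0.4],
  [[0, 0, 0], [0, 0, 0], 0.3],
  [[0, 0, 0], [0, 0, 0], 0.3],
])

```text
t: 8.4
eef_pos: [494.3, 289.1, 173.9]
tcp_rot: [-3.141, -0.001, -0.0]
ft_force: [0.3, -0.1, -0.6]
opening: 0.548
grip_force: 0.0
```

move_arm([
  [[0, 0, 0], [0, 0, 0], 0.2],
  [[0, 0, 0], [0, 0, 0], 0.1],
  [[0, 0, 0], [0, 0, 0], 0],
  [[0, 0, 0], [0, 0, 0], 0],
  [[0, 0, 0], [0, 0, 0], 0],
])

```text
t: 8.9
eef_pos: [494.2, 289.0, 173.6]
tcp_rot: [3.142, -0.0, -0.0]
ft_force: [-0.9, -1.8, 4.4]
opening: 0.46
grip_force: 30.0
```

```bash
python3 - <<'E'
from h import *
a=read_camera('side'); cv2.imwrite('pics/raw_s5.png',a)
cv2.imwrite('pics/s5.png',cv2.resize(a[180:290,370:470],(600,600*110//100)[:2] if 0 else (545,600)))
print(state()['eef_pos'],state()['opening'],state()['grip_force'])
E
```

```text
[494.2639724  288.99411915 173.5785451 ] 0.46196563228376564 29.977673515677452
```

View pics/s5.png

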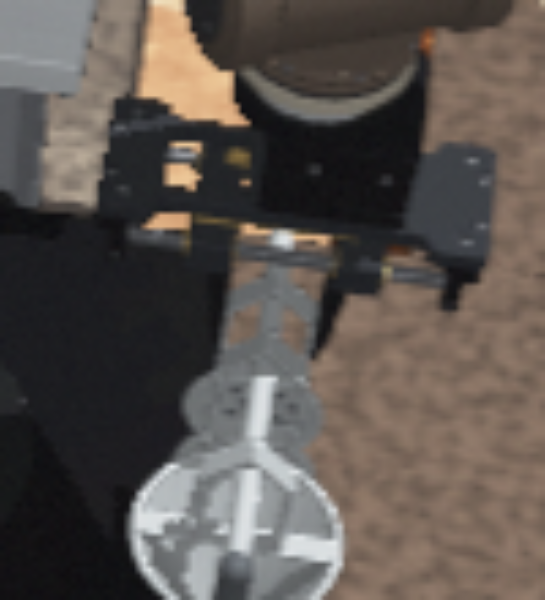

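The opening reads 44 mm, so the loop is held. Lifting it and sliding off over the peg's tip.

move_arm([
  [[0, 0, 0.8], [0, 0, 0], 0],
  [[0, 0, 0.9], [0, 0, 0], 0],
  [[0, 0, 0.7], [0, 0, 0], 0],
  [[-2, 0, 0], [0, 0, 0], 0],
  [[-2, 0, 0], [0, 0, 0], 0],
  [[-2, 0, 0], [0, 0, 0], 0],
  [[-2, 0, 0], [0, 0, 0], 0],
  [[-2, 0, 0], [0, 0, 0], 0],
  [[-1, 0, 0], [0, 0, 0], 0],
  [[0, 0, 0], [0, 0, 0], 0],
])

```text
t: 9.95
eef_pos: [383.6, 289.2, 197.9]
tcp_rot: [-3.141, -0.001, 0.001]
ft_force: [-0.2, 0.4, -0.6]
opening: 0.462
grip_force: 30.0
```

move_arm([
  [[0.3, -2.5, 0.1], [0, 0, 0], 0],
  [[0.3, -3, 0], [0, 0, 0], 0],
  [[0.4, -3, 0], [0, 0, 0], 0],
  [[0.4, -3, 0], [0, 0, -2], 0],
  [[0.5, -3, 0], [0, 0, -2], 0],
  [[0.5, -3, 0], [0, 0, -1.5], 0],
  [[0.5, -2, 0], [0, 0, 0], 0],
  [[0.4, -1.05, 0], [0, 0, 0], 0],
  [[0, 0, 0], [0, 0, 0], 0],
  [[0, 0, 0], [0, 0, 0], 0],
])

```text
t: 10.95
eef_pos: [417.5, 83.8, 198.3]
tcp_rot: [-3.142, 0.0, -0.096]
ft_force: [0.4, 0.8, -0.6]
opening: 0.46
grip_force: 30.0
```

```bash
python3 - <<'E'
from h import *
a=read_camera('side'); cv2.imwrite('pics/raw_s6.png',a)
cv2.imwrite('pics/s6.png',cv2.resize(a[180:300,290:390],(500,600)))
print(state()['eef_pos'],state()['tcp_rot'],state()['opening'],state()['ft_force'])
E
```

```text
[417.25129023  84.09456983 198.32362198] [-3.14156012e+00  1.72393075e-04 -9.56697437e-02] 0.46017848041865256 [ 0.05633573  0.80018555 -0.03276846]
```

View pics/s6.png

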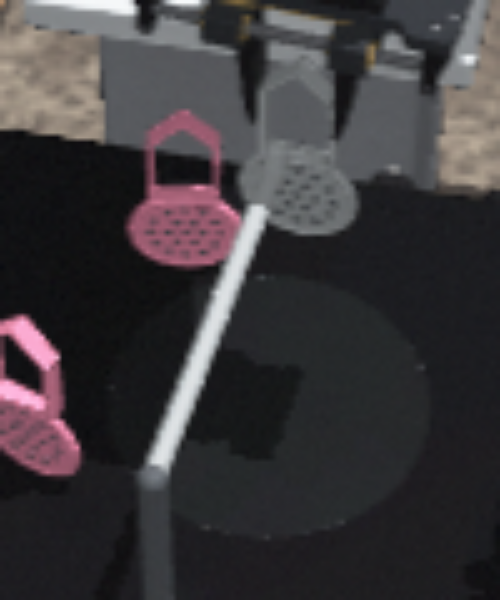

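Skimmer_1 hangs straight, just ahead of the spare peg tip, which lies in the gripper's shadow. Threading it on in slow steps while watching the force.

move_arm([
  [[1, -0.1, 0], [0, 0, 0], 0],
  [[1, -0.1, 0], [0, 0, 0], 0],
  [[1, -0.1, 0], [0, 0, 0], 0],
  [[1, -0.1, 0], [0, 0, 0], 0],
  [[1, -0.1, 0], [0, 0, 0], 0],
])

```text
t: 11.5
eef_pos: [468.2, 78.5, 198.2]
tcp_rot: [3.141, 0.0, -0.096]
ft_force: [-0.1, 0.5, -0.6]
opening: 0.462
grip_force: 30.0
```

move_arm([
  [[1.5, -0.15, 0], [0, 0, 0], 0],
  [[2, -0.2, 0], [0, 0, 0], 0],
  [[2, -0.2, 0], [0, 0, 0], 0],
  [[2, -0.2, 0], [0, 0, 0], 0],
  [[2, -0.2, 0], [0, 0, 0], 0],
  [[0.5, 0, 0], [0, 0, 0], 0],
  [[0, 0, -0.8], [0, 0, 0], 0],
  [[0, 0, -0.8], [0, 0, 0], 0],
  [[0, 0, -0.6], [0, 0, 0], 0],
  [[0, 0, 0], [0, 0, 0], 0],
])

```text
t: 12.5
eef_pos: [566.3, 69.1, 175.4]
tcp_rot: [3.141, 0.002, -0.096]
ft_force: [0.6, 0.1, -1.1]
opening: 0.462
grip_force: 30.0
```

```bash
python3 - <<'E'
from h import *
a=read_camera('side'); cv2.imwrite('pics/raw_s7.png',a)
cv2.imwrite('pics/s7.png',cv2.resize(a[180:300,290:390],(500,600)))
print(state()['eef_pos'],state()['opening'],state()['ft_force'])
E
```

```text
[566.63806788  69.0857611  175.96808366] 0.46294814986459065 [-0.11989558 -0.20015503 -0.80465361]
```

View pics/s7.png

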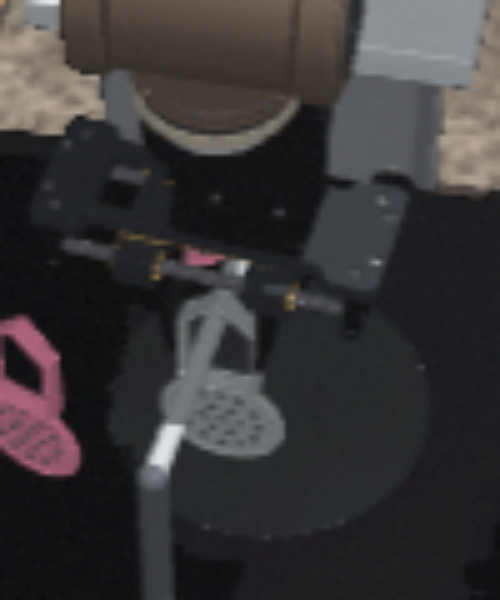

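The loop is on the spare peg. Lowering the last 2 mm, releasing and going up.

move_arm([
  [[0, 0, -0.2], [0, 0, 0], 0],
  [[0, 0, 0], [0, 0, 0], 0],
  [[0, 0, 0], [0, 0, 0], 0.55],
  [[0, 0, 0], [0, 0, 0], 0.65],
  [[0, 0, 0], [0, 0, 0], 0.8],
  [[0, 0, 0], [0, 0, 0], 0.9],
  [[0, 0, 3], [0, 0, 0], 1],
  [[0, 0, 4], [0, 0, 0], 1],
  [[0, 0, 4], [0, 0, 0], 1],
  [[0, 0, 3], [0, 0, 0], 1],
])

```text
t: 13.55
eef_pos: [567.3, 69.0, 317.0]
tcp_rot: [-3.141, -0.002, -0.096]
ft_force: [0.4, 0.4, 0.1]
opening: 0.997
grip_force: 0.0
```

move_arm([
  [[-0.6, 3.6, 0], [0, 0, 2], 1],
  [[-0.6, 3.6, 0], [0, 0, 2], 1],
  [[-0.6, 3.6, 0], [0, 0, 1.5], 1],
  [[-0.6, 3.6, 0], [0, 0, 0], 1],
  [[-0.6, 3.6, 0], [0, 0, 0], 1],
  [[-0.7, 4, 0], [0, 0, 0], 1],
  [[0, 0, -2], [0, 0, 0], 1],
  [[0, 0, 0], [0, 0, 0], 1],
])

```text
t: 14.35
eef_pos: [529.0, 289.6, 292.2]
tcp_rot: [3.14, 0.003, 0.002]
ft_force: [-0.8, -0.1, 0.1]
opening: 1.0
grip_force: 0.0
```

```bash
python3 - <<'E'
from h import *
print(state()['eef_pos'],state()['tcp_rot'])
a=read_camera('side').astype(int);cv2.imwrite('pics/raw_s8.png',a)
b=cv2.imread('pics/raw_side0.png').astype(int)
# shift of sk2 vs start: template match of sk2 region
im=a.astype(np.uint8);t=b.astype(np.uint8)[236:262,402:432]
r=cv2.matchTemplate(im[220:285,385:450],t,cv2.TM_CCOEFF_NORMED);print(cv2.minMaxLoc(r))
s7=cv2.imread('pics/raw_s7.png');
# spare skimmer same place as before release?
t=s7[245:273,320:350];r=cv2.matchTemplate(im[225:290,300:370],t,cv2.TM_CCOEFF_NORMED);print(cv2.minMaxLoc(r),'expect (20,20)')
E
```

```text
[529.02622435 289.61153842 292.22748833] [3.14000274e+00 3.49269977e-03 1.72203729e-03]
(-0.48434826731681824, 0.757237434387207, (33, 5), (17, 16))
(-0.3641987144947052, 0.8200190663337708, (2, 0), (20, 20)) expect (20,20)[ WARN:0@2.287] global loadsave.cpp:1063 imwrite_ Unsupported depth image for selected encoder is fallbacked to CV_8U.
```

Skimmer_2 hasn't moved, and skimmer_1 is hanging where I left it.

move_arm([
  [[0.1, 0, -4], [0, 0, 0], 1],
  [[0, 0, -4], [0, 0, 0], 1],
  [[0, 0, -2.5], [0, 0, 0], 0.8],
  [[0, 0, -1.4], [0, 0, 0], 0.6],
  [[0, 0, 0], [0, 0, 0], 0.4],
  [[0, 0, 0], [0, 0, 0], 0.2],
  [[0, 0, 0], [0, 0, 0], 0],
  [[0, 0, 0], [0, 0, 0], 0],
  [[0, 0, 0], [0, 0, 0], 0],
  [[0, 0, 0], [0, 0, 0], 0],
])

```text
t: 15.4
eef_pos: [531.4, 288.9, 176.1]
tcp_rot: [3.142, -0.001, -0.0]
ft_force: [0.6, -1.5, 4.3]
opening: 0.46
grip_force: 30.0
```

move_arm([
  [[0, 0, 0], [0, 0, 0], 0],
  [[0, 0, 0], [0, 0, 0], 0],
  [[0, 0, 0], [0, 0, 0], 0],
])

```text
t: 15.7
eef_pos: [531.4, 288.9, 176.0]
tcp_rot: [3.142, -0.001, 0.0]
ft_force: [-0.7, -2.3, 5.8]
opening: 0.463
grip_force: 30.0
```

move_arm([
  [[0, 0, 0.8], [0, 0, 0], 0],
  [[0, 0, 0.9], [0, 0, 0], 0],
  [[0, 0, 0.7], [0, 0, 0], 0],
  [[-2, 0, 0], [0, 0, 0], 0],
  [[-2.4, 0, 0], [0, 0, 0], 0],
  [[-2.4, 0, 0], [0, 0, 0], 0],
  [[-2.4, 0, 0], [0, 0, 0], 0],
  [[-2.4, 0, 0], [0, 0, 0], 0],
  [[-2, 0, 0], [0, 0, 0], 0],
  [[-1, 0, 0], [0, 0, 0], 0],
])

```text
t: 16.7
eef_pos: [383.9, 289.1, 200.0]
tcp_rot: [-3.141, -0.0, 0.001]
ft_force: [0.2, -0.1, -0.6]
opening: 0.463
grip_force: 29.9
```

move_arm([
  [[0.3, -2.5, 0], [0, 0, 0], 0],
  [[0.3, -3, 0], [0, 0, 0], 0],
  [[0.4, -3, 0], [0, 0, 0], 0],
  [[0.4, -3, 0], [0, 0, -2], 0],
  [[0.5, -3, 0], [0, 0, -2], 0],
  [[0.5, -3, 0], [0, 0, -1.5], 0],
  [[0.5, -2, 0], [0, 0, 0], 0],
  [[0.4, -1.05, 0], [0, 0, 0], 0],
  [[0, 0, 0], [0, 0, 0], 0],
  [[0, 0, 0], [0, 0, 0], 0],
])

```text
t: 17.7
eef_pos: [418.3, 83.9, 199.4]
tcp_rot: [-3.142, 0.0, -0.096]
ft_force: [-0.4, 0.1, -1.7]
opening: 0.459
grip_force: 29.9
```

Threading to about 40 mm in front of skimmer_1 (x ≈ 525).

move_arm([
  [[1, -0.1, 0], [0, 0, 0], 0],
  [[1, -0.1, 0], [0, 0, 0], 0],
  [[1, -0.1, 0], [0, 0, 0], 0],
  [[1, -0.1, 0], [0, 0, 0], 0],
  [[1, -0.1, 0], [0, 0, 0], 0],
  [[0, 0, 0], [0, 0, 0], 0],
])

```text
t: 18.3
eef_pos: [469.5, 78.4, 199.2]
tcp_rot: [3.141, -0.0, -0.096]
ft_force: [-0.2, -0.4, -1.6]
opening: 0.46
grip_force: 29.9
```

move_arm([
  [[1.5, -0.15, 0], [0, 0, 0], 0],
  [[2, -0.2, 0], [0, 0, 0], 0],
  [[1.6, -0.15, 0], [0, 0, 0], 0],
  [[0.5, 0, 0], [0, 0, 0], 0],
  [[0, 0, -0.8], [0, 0, 0], 0],
  [[0, 0, -0.8], [0, 0, 0], 0],
  [[0, 0, -0.7], [0, 0, 0], 0],
  [[0, 0, 0], [0, 0, 0], 0],
])

```text
t: 19.1
eef_pos: [523.7, 72.9, 175.9]
tcp_rot: [3.14, 0.0, -0.096]
ft_force: [-0.1, -3.6, 0.4]
opening: 0.462
grip_force: 30.0
```

move_arm([
  [[0, 0, 0], [0, 0, 0], 0.55],
  [[0, 0, 0], [0, 0, 0], 0.65],
  [[0, 0, 0], [0, 0, 0], 0.8],
  [[0, 0, 0], [0, 0, 0], 0.95],
  [[0, 0, 3], [0, 0, 0], 1],
  [[0, 0, 4], [0, 0, 0], 1],
  [[0, 0, 4], [0, 0, 0], 1],
  [[0, 0, 3], [0, 0, 0], 1],
])

```text
t: 19.9
eef_pos: [524.3, 73.6, 318.8]
tcp_rot: [-3.141, -0.002, -0.096]
ft_force: [-0.4, -0.4, -0.4]
opening: 0.991
grip_force: 0.0
```

move_arm([
  [[0.9, 3.6, 0], [0, 0, 2], 1],
  [[1.2, 3.6, 0], [0, 0, 2], 1],
  [[1.2, 3.6, 0], [0, 0, 1.5], 1],
  [[1.2, 3.6, 0], [0, 0, 0], 1],
  [[1.2, 3.6, 0], [0, 0, 0], 1],
  [[1.2, 3.6, 0], [0, 0, 0], 1],
  [[0, 0, -1.5], [0, 0, 0], 1],
  [[0, 0, 0], [0, 0, 0], 1],
])

```text
t: 20.7
eef_pos: [592.4, 290.2, 299.0]
tcp_rot: [3.14, 0.004, 0.001]
ft_force: [-0.1, 0.8, -0.1]
opening: 1.002
grip_force: 0.0
```

```bash
python3 - <<'E'
from h import *
print(state()['eef_pos'],state()['tcp_rot'])
im=read_camera('side');cv2.imwrite('pics/raw_s9.png',im)
p=np.hstack([cv2.resize(im[200:300,300:440],(560,400),interpolation=cv2.INTER_CUBIC),cv2.resize(im[190:310,140:220],(240,360))[:400].copy() if 0 else cv2.copyMakeBorder(cv2.resize(im[190:290,140:200],(240,400)),0,0,0,0,0)])
cv2.imwrite('pics/s9.png',p)
E
```

```text
[592.4127618 290.2287546 298.950758 ] [3.14014932e+00 3.63579371e-03 1.44926666e-03]
```

View pics/s9.png

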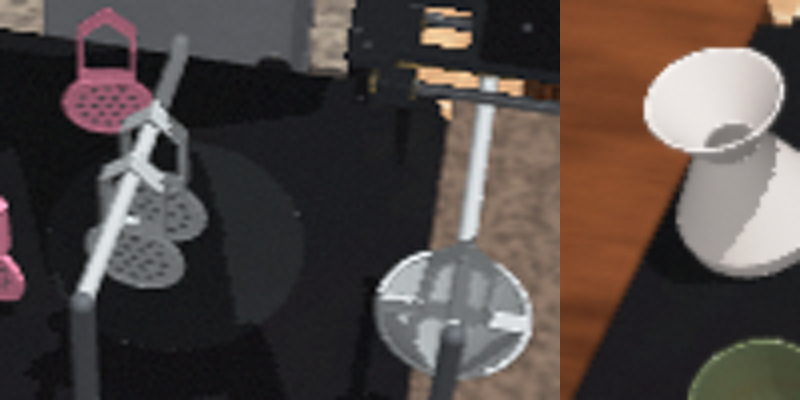

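Both skimmers hang on the spare peg, and only the cone remains on the crowded peg. Grasping the cone's loop.

move_arm([
  [[0.1, -0.1, -4], [0, 0, 0], 1],
  [[0, 0, -4], [0, 0, 0], 1],
  [[0, 0, -3], [0, 0, 0], 0.8],
  [[0, 0, -1.4], [0, 0, 0], 0.6],
  [[0, 0, 0], [0, 0, 0], 0.4],
  [[0, 0, 0], [0, 0, 0], 0.2],
  [[0, 0, 0], [0, 0, 0], 0],
  [[0, 0, 0], [0, 0, 0], 0],
  [[0, 0, 0], [0, 0, 0], 0],
  [[0, 0, 0], [0, 0, 0], 0],
])

```text
t: 21.75
eef_pos: [594.4, 288.4, 178.2]
tcp_rot: [3.142, -0.001, -0.0]
ft_force: [-0.5, -2.9, 4.6]
opening: 0.461
grip_force: 30.0
```

move_arm([
  [[0, 0, 0], [0, 0, 0], 0],
  [[0, 0, 0], [0, 0, 0], 0],
  [[0, 0, 0], [0, 0, 0], 0],
])

```text
t: 22.05
eef_pos: [594.4, 288.4, 178.2]
tcp_rot: [3.142, -0.001, -0.0]
ft_force: [-0.1, -2.5, 6.2]
opening: 0.459
grip_force: 30.0
```

move_arm([
  [[0, 0, 0.8], [0, 0, 0], 0],
  [[0, 0, 0.9], [0, 0, 0], 0],
  [[0, 0, 0.8], [0, 0, 0], 0],
  [[-1.5, 0, 0], [0, 0, 0], 0],
  [[-2.5, 0, 0], [0, 0, 0], 0],
  [[-2.5, 0, 0], [0, 0, 0], 0],
  [[-2.5, 0, 0], [0, 0, 0], 0],
  [[-2.5, 0, 0], [0, 0, 0], 0],
  [[-2.5, 0, 0], [0, 0, 0], 0],
  [[-2.5, 0, 0], [0, 0, 0], 0],
])

```text
t: 23.05
eef_pos: [428.3, 288.6, 202.9]
tcp_rot: [-3.141, -0.001, -0.0]
ft_force: [0.3, 0.6, -1.2]
opening: 0.46
grip_force: 30.0
```

move_arm([
  [[-2, 0, 0], [0, 0, 0], 0],
  [[-1, 0, 0], [0, 0, 0], 0],
  [[0, 0, 0], [0, 0, 0], 0],
])

```text
t: 23.35
eef_pos: [398.7, 288.7, 203.0]
tcp_rot: [-3.141, -0.001, 0.001]
ft_force: [0.2, -0.0, -2.5]
opening: 0.46
grip_force: 30.0
```

move_arm([
  [[0, 0, 3], [0, 0, 0], 0],
  [[0, 0, 4], [0, 0, 0], 0],
  [[0, 0, 4], [0, 0, 0], 0],
  [[0, 0, 4], [0, 0, 0], 0],
  [[0, 0, 2], [0, 0, 0], 0],
  [[0, -2, 0], [0, 0, 0], 0],
  [[0, -3, 0], [0, 0, 0], 0],
  [[0, -3, 0], [0, 0, 0], 0],
  [[0, -3, 0], [0, 0, 0], 0],
  [[0, -3, 0], [0, 0, 0], 0],
])

```text
t: 24.35
eef_pos: [400.0, 147.2, 372.7]
tcp_rot: [3.142, -0.001, -0.0]
ft_force: [1.2, -0.0, -1.2]
opening: 0.461
grip_force: 30.0
```

```bash
cat > car.py <<'E'
from h import *
# fit rim ellipses of the carafe: project circle r~50 at z=150 and score vs edge image
from scipy.optimize import minimize
def fit(cam,im,c0,r,z,span=30):
    g=cv2.GaussianBlur(cv2.cvtColor(im,cv2.COLOR_BGR2GRAY),(0,0),1).astype(np.float32)
    gm=np.hypot(cv2.Sobel(g,cv2.CV_32F,1,0),cv2.Sobel(g,cv2.CV_32F,0,1))
    gm=np.minimum(gm,120)
    th=np.linspace(0,2*np.pi,60,endpoint=False);best=(-1,)
    def sc(x,y):
        uv=np.array([proj(cam,[x+r*np.cos(t),y+r*np.sin(t),z]) for t in th],np.float32)
        return cv2.remap(gm,uv[:,0],uv[:,1],cv2.INTER_LINEAR).mean()
    st=6;c=c0
    for sp,st in((span,6),(6,2),(2,.5)):
        k=np.arange(-sp,sp+.1,st)
        best=max((sc(c[0]+a,c[1]+b),c[0]+a,c[1]+b) for a in k for b in k);c=best[1:]
    return best
E
python3 - <<'E'
from car import *
print(state()['eef_pos'])
s=read_camera('side');t=read_camera('top');cv2.imwrite('pics/raw_s10.png',s);cv2.imwrite('pics/raw_t10.png',t)
for n,S,T in(('start',cv2.imread('pics/raw_side0.png'),cv2.imread('pics/raw_top0.png')),('now',s,t)):
    print(n,'carafe side',fit('side',S,(498,-412),52,150),'top',fit('top',T,(498,-412),52,150))
    print(n,'bowl side',fit('side',S,(526,-215),81,59),'top',fit('top',T,(526,-215),81,59))
E
```

```text
[400.0227238  147.19088105 372.73194946]Traceback (most recent call last):
  File "<stdin>", line 5, in <module>
  File "car.py", line 15, in fit
    best=max((sc(c[0]+a,c[1]+b),c[0]+a,c[1]+b) for a in k for b in k);c=best[1:]
  File "car.py", line 15, in <genexpr>
    best=max((sc(c[0]+a,c[1]+b),c[0]+a,c[1]+b) for a in k for b in k);c=best[1:]
              ~~^^^^^^^^^^^^^^^
  File "car.py", line 10, in sc
    uv=np.array([proj(cam,[x+r*np.cos(t),y+r*np.sin(t),z]) for t in th],np.float32)
                 ~~~~^^^^^^^^^^^^^^^^^^^^^^^^^^^^^^^^^^^^^
  File "h.py", line 26, in proj
    c=camera_info(cam);K=np.array(c['K']);T=np.linalg.inv(np.array(c['cam_to_world']))
ValueError: time passes only in moves, steps and waits
```

```bash
sed -i 's/^from cell import.*/from cell import state, read_camera, camera_info as _ci, env\nfrom functools import lru_cache\ncamera_info=lru_cache(None)(_ci)/' h.py
python3 - <<'E'
from car import *
s=cv2.imread('pics/raw_s10.png');t=cv2.imread('pics/raw_t10.png')
for n,S,T in(('start',cv2.imread('pics/raw_side0.png'),cv2.imread('pics/raw_top0.png')),('now',s,t)):
    print(n,'carafe side',fit('side',S,(498,-412),52,150),'top',fit('top',T,(498,-412),52,150))
    print(n,'bowl side',fit('side',S,(526,-215),81,59),'top',fit('top',T,(526,-215),81,59))
E
```

```text
start carafe side (np.float32(115.041466), np.float64(499.5), np.float64(-413.0)) top (np.float32(110.031334), np.float64(499.5), np.float64(-417.5))
start bowl side (np.float32(120.0), np.float64(528.5), np.float64(-215.0)) top (np.float32(120.0), np.float64(522.0), np.float64(-213.5))
now carafe side (np.float32(119.21233), np.float64(501.0), np.float64(-416.0)) top (np.float32(105.661705), np.float64(499.5), np.float64(-417.0))
now bowl side (np.float32(120.0), np.float64(542.0), np.float64(-210.0)) top (np.float32(119.99513), np.float64(535.0), np.float64(-208.5))
```

The carafe is at about (500, -416). The bowl has been nudged about 13 mm. Carrying the cone over.

move_arm([
  [[0.5, -4, 0], [0, 0, 0], 0],
  [[0.5, -4, 0], [0, 0, 0], 0],
  [[0.5, -4, 0], [0, 0, 0], 0],
  [[0.5, -4, 0], [0, 0, 0], 0],
  [[0.5, -4, 0], [0, 0, 0], 0],
  [[0.5, -4, 0], [0, 0, 0], 0],
  [[0.5, -4, 0], [0, 0, 0], 0],
  [[1, -4, 0], [0, 0, 0], 0],
  [[1, -4, 0], [0, 0, 0], 0],
  [[1, -4, 0], [0, 0, 0], 0],
])

```text
t: 25.45
eef_pos: [465.1, -253.6, 372.5]
tcp_rot: [3.141, -0.001, -0.0]
ft_force: [1.9, -0.1, -2.2]
opening: 0.457
grip_force: 30.0
```

move_arm([
  [[1, -4, 0], [0, 0, 0], 0],
  [[1, -4, 0], [0, 0, 0], 0],
  [[1, -4, 0], [0, 0, 0], 0],
  [[0.5, -3, 0], [0, 0, 0], 0],
  [[0, -1.3, 0], [0, 0, 0], 0],
  [[0, 0, -3], [0, 0, 0], 0],
  [[0, 0, -3], [0, 0, 0], 0],
  [[0, 0, 0], [0, 0, 0], 0],
  [[0, 0, 0], [0, 0, 0], 0],
])

```text
t: 26.35
eef_pos: [499.7, -414.4, 313.2]
tcp_rot: [3.141, -0.0, 0.0]
ft_force: [0.0, -0.5, -1.4]
opening: 0.459
grip_force: 30.0
```

```bash
python3 - <<'E'
from car import *
e=state()['eef_pos'];print(e,state()['tcp_rot'])
s=read_camera('side');t=read_camera('top');cv2.imwrite('pics/raw_s11.png',s);cv2.imwrite('pics/raw_t11.png',t)
for c,I in(('side',s),('top',t)):
    print(c,'carafe',fit(c,I,(500,-416),52,150,18))
    print(c,'cone',fit(c,I,e[:2],50,e[2]-14.7,18))
E
```

```text
[ 499.67480262 -414.36192954  313.21962404] [ 3.14146332e+00 -2.23505694e-04  2.52823134e-04]
side carafe (np.float32(113.688), np.float64(500.0), np.float64(-415.0))
side cone (np.float32(79.79061), np.float64(474.1748026200846), np.float64(-422.3619295388522))
top carafe (np.float32(41.27846), np.float64(495.5), np.float64(-405.5))
top cone (np.float32(34.08921), np.float64(519.6748026200846), np.float64(-416.8619295388522))
```

move_arm([
  [[0, -0.1, -3], [0, 0, 0], 0],
  [[0, 0, -3], [0, 0, 0], 0],
  [[0, 0, 0], [0, 0, 0], 0],
  [[0, 0, 0], [0, 0, 0], 0],
])

```text
t: 26.85
eef_pos: [499.7, -415.8, 254.1]
tcp_rot: [3.14, -0.001, 0.0]
ft_force: [0.7, 0.7, -1.6]
opening: 0.463
grip_force: 30.0
```

```bash
python3 - <<'E'
from car import *
e=state()['eef_pos'];print(e)
s=read_camera('side');cv2.imwrite('pics/raw_s12.png',s)
I=cv2.resize(s[160:260,130:235],None,fx=6,fy=6,interpolation=cv2.INTER_CUBIC)[:600]
cv2.imwrite('pics/s12.png',I)
f=lambda P:(proj('side',P)-[130,160])*6
print('rim centre',f([e[0],e[1],e[2]-14.7]),'tip',f([e[0],e[1],e[2]-89.7]),'carafe rim',f([500,-415.5,150]))
for t in(0,90,180,270):
    c,sn=np.cos(np.radians(t)),np.sin(np.radians(t)); print(t,f([e[0]+50*c,e[1]+50*sn,e[2]-14.7]))
E
```

```text
[ 499.706576   -415.82749996  254.14212993]
rim centre [244.77648828 202.40660201] tip [282.52950215 307.1535201 ] carafe rim [289.88176308 326.96887722]
0 [203.33675432 280.47913924]
90 [344.01945023 217.33310795]
180 [284.65988402 127.37768047]
270 [146.68087632 187.66367816]
```

View pics/s12.png

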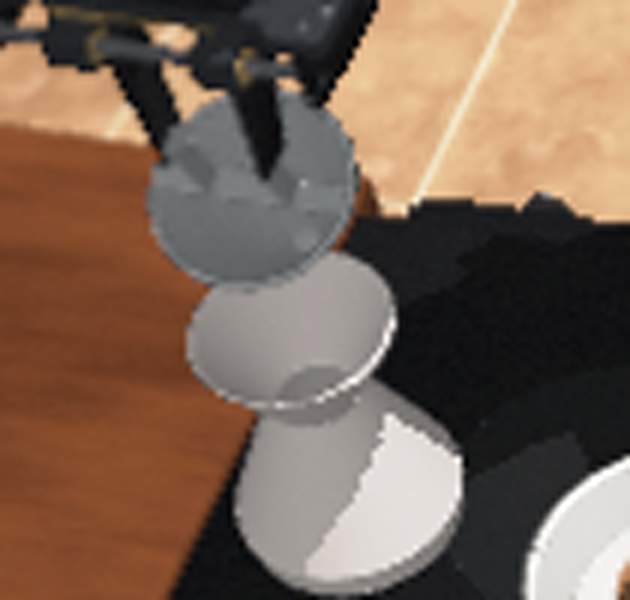

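The cone's rim, centred at (172,192), looks almost face-on to the camera. Its lower tip should show at crop (282,307) but doesn't, so the cone has pitched in the grip. I'll fit the tilt.

```bash
cat > tilt.py <<'E'
from car import *
import sys
from scipy.spatial.transform import Rotation as R
def pts(e,pitch,dx,dy,dz,roll=0,th=np.linspace(0,2*np.pi,72,endpoint=False)):
    rim=np.c_[50*np.cos(th),50*np.sin(th),0*th-33.7]; tip=np.c_[8*np.cos(th),8*np.sin(th),0*th-108.7]
    piv=np.array([e[0]+dx,e[1]+dy,e[2]+19+dz]); M=R.from_euler('xyz',[roll,pitch,0],degrees=True).as_matrix()
    return rim@M.T+piv,tip@M.T+piv
def PR(P): return np.array([proj('side',p) for p in P],np.float32)
def tfit(im,e,guess=None):
    g=cv2.GaussianBlur(cv2.cvtColor(im,cv2.COLOR_BGR2GRAY),(0,0),.8).astype(np.float32)
    gm=np.minimum(np.hypot(cv2.Sobel(g,cv2.CV_32F,1,0),cv2.Sobel(g,cv2.CV_32F,0,1)),100)
    s=lambda uv:cv2.remap(gm,uv[:,0],uv[:,1],cv2.INTER_LINEAR).mean()
    out=[]
    for p in range(-40,41,4):
        b=max((s(PR(pts(e,p,dx,dy,dz)[0])),dx,dy,dz) for dx in(-4,0,4) for dy in(-4,-2,0,2,4) for dz in(-4,0,4))
        out.append((round(float(b[0]),1),p)+b[1:])
    return sorted(out)[::-1][:6]
E
python3 - <<'E'
from tilt import *
e=[499.7,-415.8,254.1]
for r in tfit(cv2.imread('pics/raw_s12.png'),e):print(r)
for r in tfit(cv2.imread('pics/raw_s11.png'),[499.7,-414.4,313.2])[:3]:print(r)
E
```

```text
(87.2, 24, 4, -2, -4)
(87.0, 28, 4, -2, -4)
(86.9, 20, 4, 0, 0)
(84.4, 32, 4, -2, -4)
(84.3, 16, 4, 2, 4)
(81.6, 36, 4, 0, -4)
(84.1, 24, 4, -2, -4)
(84.0, 28, 4, -2, -4)
(80.7, 20, 4, 0, 0)
```

The fit gives a pitch of about +23°, with the tip swung toward the robot. I'll raise the tool and lean it back by the same angle.

move_arm([
  [[0, 0, 1.5], [0, 0, 0], 0],
  [[0, 0, 1.5], [0, 0, 0], 0],
  [[0, 0, 0], [0, -4, 0], 0],
  [[0, 0, 0], [0, -5, 0], 0],
  [[0, 0, 0], [0, -5, 0], 0],
  [[0, 0, 0], [0, -5, 0], 0],
  [[0, 0, 0], [0, -4, 0], 0],
  [[0, 0, 0], [0, 0, 0], 0],
  [[0, 0, 0], [0, 0, 0], 0],
  [[0, 0, 0], [0, 0, 0], 0],
])

```text
t: 27.9
eef_pos: [499.8, -415.7, 283.4]
tcp_rot: [3.14, -0.401, 0.001]
ft_force: [-0.2, -0.2, -1.9]
opening: 0.464
grip_force: 30.0
```

```bash
cat >> tilt.py <<'E'
def full(im,G):
    """G: grasp point world. silhouette hull edge fit, params pitch,roll,dx,dy,dz"""
    from scipy.optimize import differential_evolution as DE
    g=cv2.GaussianBlur(cv2.cvtColor(im,cv2.COLOR_BGR2GRAY),(0,0),.8).astype(np.float32)
    gm=np.minimum(np.hypot(cv2.Sobel(g,cv2.CV_32F,1,0),cv2.Sobel(g,cv2.CV_32F,0,1)),100)
    th=np.linspace(0,2*np.pi,48,endpoint=False)
    def f(v):
        r,t=pts([G[0],G[1],G[2]-19],v[0],v[2],v[3],v[4],v[1],th)
        a,b=PR(r),PR(t)
        s=lambda uv:cv2.remap(gm,uv[:,0],uv[:,1],cv2.INTER_LINEAR)
        m=cv2.pointPolygonTest
        low=[q for q in b if m(a.reshape(-1,1,2),(float(q[0]),float(q[1])),False)<0]
        x=s(a).mean()
        if len(low)>4: x=.7*x+.3*s(np.array(low)).mean()
        return -x+.3*(v[4]/2)**2+.3*(v[3]/2)**2+.2*(v[1]/2)**2
    r=DE(f,[(-25,25),(-5,5),(-8,8),(-4,4),(-5,5)],maxiter=25,popsize=8,seed=1,tol=1e-4)
    return r.x,-r.fun
E
python3 - <<'E'
from tilt import *
np.set_printoptions(precision=1,suppress=True)
s=state();e=s['eef_pos'];print(e,s['tcp_rot'])
im=read_camera('side');cv2.imwrite('pics/raw_s13.png',im)
z=R.from_euler('xyz',s['tcp_rot']).as_matrix()[:,2];G=e-19*z
print(G,full(im,G)); print(fit('side',im,(500,-416),52,150,12))
E
```

```text
[ 499.8 -415.7  283.4] [ 3.1 -0.4  0. ]
[ 492.4 -415.7  300.9] (array([-0. ,  0.4,  7.3,  0.6,  0.1]), np.float64(90.90794397871561))
(np.float32(110.58405), np.float64(500.0), np.float64(-414.5))
```

The cone is now upright within about 1°, with its axis at (499.7, -415.1) over the carafe at (500, -415). Lowering it.

move_arm([
  [[0, 0, -2], [0, 0, 0], 0],
  [[0, 0, -2], [0, 0, 0], 0],
  [[0, 0, -2], [0, 0, 0], 0],
  [[0, 0, -1.5], [0, 0, 0], 0],
  [[0, 0, -1], [0, 0, 0], 0],
  [[0, 0, -0.7], [0, 0, 0], 0],
  [[0, 0, -0.4], [0, 0, 0], 0],
  [[0, 0, 0], [0, 0, 0], 0],
  [[0, 0, 0], [0, 0, 0], 0],
])

```text
t: 28.85
eef_pos: [499.4, -415.7, 186.9]
tcp_rot: [3.141, -0.402, 0.0]
ft_force: [-0.5, -0.4, -1.3]
opening: 0.462
grip_force: 30.0
```

```bash
python3 - <<'E'
from tilt import *
np.set_printoptions(precision=1,suppress=True)
s=state();e=s['eef_pos'];print(e,s['tcp_rot'],s['ft_force'])
im=read_camera('side');cv2.imwrite('pics/raw_s14.png',im)
z=R.from_euler('xyz',s['tcp_rot']).as_matrix()[:,2];G=e-19*z
print(G,full(im,G)); print(fit('side',im,(500,-415),52,150,8))
E
```

```text
[ 499.4 -415.7  186.9] [ 3.1 -0.4  0. ] [-0.5 -0.4 -1.3]
[ 492.  -415.7  204.4] (array([-0.7, -1.6,  6.6,  0.8,  0.1]), np.float64(88.77080972885794))
(np.float32(90.31484), np.float64(489.0), np.float64(-417.0))
```

move_arm([
  [[0, 0, -0.4], [0, 0, 0], 0],
  [[0, 0, -0.4], [0, 0, 0], 0],
  [[0, 0, -0.3], [0, 0, 0], 0],
  [[0, 0, -0.2], [0, 0, 0], 0],
  [[0, 0, 0], [0, 0, 0], 0],
])

```text
t: 29.4
eef_pos: [499.6, -415.6, 173.5]
tcp_rot: [3.141, -0.402, -0.0]
ft_force: [3.3, 1.2, 0.5]
opening: 0.46
grip_force: 30.0
```

move_arm([
  [[0, 0, -0.1], [0, 0, 0], 0],
  [[0, 0, -0.1], [0, 0, 0], 0],
  [[0, 0, 0], [0, 0, 0], 0],
])

```text
t: 29.7
eef_pos: [499.7, -415.8, 172.0]
tcp_rot: [3.14, -0.403, 0.0]
ft_force: [3.0, 0.3, 5.3]
opening: 0.461
grip_force: 30.0
```

move_arm([
  [[0.1, 0, 0], [0, 0, 0], 0],
  [[0, 0, -0.1], [0, 0, 0], 0],
  [[0, 0, 0], [0, 0, 0], 0],
])

```text
t: 30.0
eef_pos: [500.9, -416.0, 171.4]
tcp_rot: [3.14, -0.403, 0.0]
ft_force: [4.0, 1.3, 7.8]
opening: 0.46
grip_force: 30.0
```

move_arm([
  [[0, 0, 0], [0, 0, 0], 0.5],
  [[0, 0, 0], [0, 0, 0], 0.55],
  [[0, 0, 0], [0, 0, 0], 0.65],
  [[0, 0, 0], [0, 0, 0], 0.8],
  [[0, 0, 0], [0, 0, 0], 0.9],
  [[-0.4, 0, 0.9], [0, 0, 0], 0.9],
  [[-0.8, 0, 1.8], [0, 0, 0], 0.9],
  [[-1.2, 0, 2.7], [0, 0, 0], 0.9],
  [[-1.2, 0, 2.7], [0, 0, 0], 0.9],
  [[-1.6, 0, 3.6], [0, 0, 0], 0.9],
])

```text
t: 31.0
eef_pos: [447.3, -415.0, 288.1]
tcp_rot: [-3.14, -0.4, -0.0]
ft_force: [-0.5, 0.2, -0.1]
opening: 0.9
grip_force: 0.0
```

move_arm([
  [[-1.6, 0, 3.6], [0, 0, 0], 0.9],
  [[-2, 4, 2], [0, 0, 0], 1],
  [[-2, 4, 0], [0, 0, 0], 1],
  [[-2, 4, 0], [0, 0, 0], 1],
  [[0, 4, 0], [0, 0, 0], 1],
  [[0, 4, 0], [0, 0, 0], 1],
  [[0, 4, 0], [0, 0, 0], 1],
  [[0, 4, 0], [0, 0, 0], 1],
  [[0, 0, 0], [0, 0, 0], 1],
])

```text
t: 31.9
eef_pos: [371.2, -131.8, 344.2]
tcp_rot: [3.141, -0.403, 0.004]
ft_force: [0.1, -0.3, -0.1]
opening: 1.002
grip_force: 0.0
```

```bash
python3 - <<'E'
from tilt import *
np.set_printoptions(precision=1,suppress=True)
print(state()['eef_pos'])
im=read_camera('side');cv2.imwrite('pics/raw_s15.png',im)
t=read_camera('top');cv2.imwrite('pics/raw_t15.png',t)
# seated pose: grasp-equivalent point 108.7 above origin
print('cone',full(im,[500,-415,79+108.7]))
for z,r in((154,50),(150,52)):print(z,fit('side',im,(500,-415),r,z,8),fit('top',t,(500,-415),r,z,8))
print('foot',fit('side',im,(500,-415),60,8,8))
print('bowl',fit('side',im,(535,-210),81,59,20),fit('top',t,(535,-210),81,59,20))
for n,I in(('side',im),('top',t)):  # brown stopper blob
    h=cv2.cvtColor(I,cv2.COLOR_BGR2HSV);c=proj(n,[538,-209,50]).astype(int)
    w=h[c[1]-28:c[1]+28,c[0]-28:c[0]+28];m=((w[...,0]>5)&(w[...,0]<20)&(w[...,1]>90)).astype(np.uint8)
    ys,xs=np.nonzero(m);print(n,'stopper px',m.sum(),xs.mean()-28,ys.mean()-28)
# skimmers vs earlier picture
a=cv2.imread('pics/raw_s9.png')[225:275,320:356];print(cv2.minMaxLoc(cv2.matchTemplate(im[215:285,310:366],a,cv2.TM_CCOEFF_NORMED)))
E
```

```text
[ 371.2 -131.8  344.2]
cone (array([13.4, -3.6,  4.9,  0.6, -0.3]), np.float64(94.29774261727873))
154 (np.float32(112.95568), np.float64(501.5), np.float64(-414.5)) (np.float32(111.84555), np.float64(498.0), np.float64(-419.5))
150 (np.float32(116.75525), np.float64(497.5), np.float64(-417.5)) (np.float32(109.52451), np.float64(499.5), np.float64(-419.5))
foot (np.float32(111.361664), np.float64(487.0), np.float64(-425.5))
bowl (np.float32(120.0), np.float64(542.0), np.float64(-210.0)) (np.float32(119.995346), np.float64(535.0), np.float64(-208.5))
side stopper px 441 -1.6870748299319729 0.6462585034013593
top stopper px 393 1.557251908396946 2.6437659033078873
(-0.1402713656425476, 0.9661153554916382, (0, 5), (10, 10))
```

```bash
python3 - <<'E'
from tilt import *
np.set_printoptions(precision=1,suppress=True)
for n in('side','top'):
    I=cv2.imread(f'pics/raw_{n[0]}15.png').astype(int);J=cv2.imread(f'pics/raw_{n[0]}10.png').astype(int)
    m=(np.abs(I-J).max(2)>28)
    c=proj(n,[500,-416,190]).astype(int);y0,x0=c[1]-30,c[0]-26
    print(n,'origin',x0,y0);
    for r in m[y0:y0+60,x0:x0+52]:print(''.join('#' if v else '.' for v in r))
    for k,P in dict(apex=[500,-416,227],apexL=[500,-438,203],apexR=[500,-394,203],rim=[500,-416,154]).items():print(k,proj(n,P)-[x0,y0])
    print('apex if pitch10',proj(n,[500+23,-416,226])-[x0,y0])
E
```

```text
side origin 148 175
....................................................
....................................................
....................................................
....................................................
....................................................
....................................................
....................................................
....................................................
....................................................
....................................................
....................................................
....................................................
....................................................
....................................................
....................................................
....................................................
....................................................
....................................................
....................................................
....................................................
....................
[... 4792 characters left out ...]
##..................
...........#...###################..................
............#......##############...................
...............#...#############....................
...............#.###.....######.....................
..................#..##.####........................
....................................................
....................................................
....................................................
....................................................
....................................................
....................................................
apex [30.9 27.5]
apexL [36.1 29.7]
apexR [19.8 28.8]
rim [22.3 32.7]
apex if pitch10 [30.6 19.2]
```

The loop apex shows at side pixel (173,195), against (173,195) predicted for a fully seated upright cone, so it is home and straight. The stopper is in the bowl and both skimmers are hanging. Handing in.

```bash
python3 -c "
from cell import env
print(env.job_done())"
```

```text
the job is handed in; nothing more can be done
None
```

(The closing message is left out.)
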